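# Drainage stones into the plant pot

## Robot

A 6-joint arm with a two-finger parallel gripper is mounted at the origin on the work surface. World frame = base frame: x ahead of the robot, y to its left, z up, the work surface at z = 0. Lengths are in m, angles in rad, forces in N, time in s.
With the tool pointing down it reaches from about 0.425 to 0.95 m from the base axis. Payload 3.5 kg.
Tool frame: the origin (TCP) lies midway between the tips of the shut fingers; the grasp point (between the pads) lies 19 mm behind it (ctrl.pinch_z is the distance from the TCP to the grasp point, in m); z points along the fingers, y is the line along which they close (so a half turn about z gives the same grasp; the last joint's range is limited). The gripper opens to 85 mm and grips with 20 to 120 N. Pads are 22 mm wide; open, the fingers measure 114 mm over their backs; the gripper's body (76 mm by 85 mm) begins 54 mm behind the grasp point. The pads swing forward as they close: fully open they stand 13 mm farther back than shut.
Start: joints at [1.043, 0.286, 1.577, -0, 1.279, -0.15], TCP at [0.249, 0.627, 0.231] pointing down, gripper open.
Joint ranges: [-2.77, 2.77], [-0.9, 2.22], [0.21, 2.48], [-1.53, 4.67], [0.24, 2.81], [-2.84, 2.84]. Speed limits (rad/s): [2.79, 2.79, 3.14, 3.14, 3.14, 3.14].

## Interface

Orientations are given as a unit quaternion [x, y, z, w].
In Python, from plant import get_state, viewer, sign_off, ctrl gives the robot as it stands. The module is installed in compiled form; this text tells all that it offers.
- The arm moves only by the shell command python3 -m handwheel 'ROWS' [FORCE]. ROWS is JSON, a list that holds one entry, the list of rows, each a list of 5 numbers: the finger opening in m, from 0 to 0.0854, then the shift along the tool's x, y, z in m, then the turn about the tool's z in degrees. In form: [[[claw, x, y, z, spin], ...]]. A call has 1 to 12 rows; each row shifts and turns the commanded pose from where the row before left it, along the tool's axes as they then stand; what a row does not reach is not made up. A row lasts 1/12 s, in which the tool goes at most 41.7 mm and 7.16 degrees, less where a joint would pass 70% of its speed; a pose out of reach is approached as far as the arm can. A call is refused whole if a number of a shift passes 0.0417 or a number of a turn 7.16, either way. A call with a gripper value outside its range is refused whole. The fingers move at their own pace and stop on an object; FORCE is the grip in N (left out, the last holds). Time passes only in rows, so rows that do not move let the fingers close. It gives the time, the measured TCP pose, the force, the opening and the grip force at its end, in the units of the state.
- get_state(): the state, without advancing time (a new reading comes with each control period).
- viewer.read_camera(name): name is "side" or "top"; returns the picture (420x560x3 uint8, blue, green, red); there is no depth.
- viewer.camera_params(name): a dict with "fov_y" (degrees; the focal length in pixels is half the picture's height over the tangent of half this angle, whatever the lens; pixels are square), "cx", "cy" (the principal point, pixels), "xyz" and "attitude" of the camera in the world. Camera axes: x right, y up, looking along -z (the intrinsics and any distortion apply to the point x, -y, -z); pixel columns grow to the right and rows downward; lengths in m; the calibration is good to about 2 mm. A picture is of the moment at which its call begins. camera_params takes no time and is no camera call.
- sign_off(): hands the job in; it is judged then, once.
Trained networks look in the newest picture that a camera, given by its name, has taken for a name from the list of things; names that differ only in an ending like _2 or _b are one class to them, and where a whole thing is asked for, a point or a joint stands for the part that bears it (a point fixed in the world has none). Each returns a list of dicts, best first, with "confidence" (0 to 1); they miss things now and then, are a little off and sometimes report something else, mostly with a low value. They report only what shows in the picture. A call takes as long as a camera call.
- viewer.look_for(camera, name): "extent" ([left, top, width, height] as shares, 0 to 1, of the picture: columns of its width, rows of its height, round what is visible of it).
- viewer.outline_of(camera, name): "mask" (420x560 bool, what is visible of it) and "extent" ([left, top, width, height] as shares, 0 to 1, of the picture: columns of its width, rows of its height, round what is visible of it).
- viewer.pinpoint(camera, name): "xy" ([column, row] as shares, 0 to 1, of the picture: columns of its width, rows of its height: a listed point, or the origin of a listed thing).
The state is a dict: "time": time; "qpos": joint angles; "dq": joint speeds; "joint_efforts": joint torques, N m; "eef_pos": TCP position; "tcp_rot": TCP orientation; "contact_force": force on the tool from outside, world axes, zero at the start; "wrist_torque": the same for the moment, N m; "opening": opening from 0.0 (shut) to 1.0 (fully open); "finger_force": force on a finger pad.
Only numpy, scipy, OpenCV 4.12 (cv2) and the standard library are available. Lean on these libraries where they do the work, as an engineer would, in place of code of your own. Each camera call takes 0.05 s, during which the arm holds its last target. There are 200 camera calls.

## Task

Get the empty terracotta pot ready for planting: lift the little wooden tote tray by its handle and tip all six drainage stones out of it into the pot. Then set the emptied tray down gently, upright, on the middle of the round wooden board and let go of it; leave the other things on the table where they are.

Things in the scene. Friction and masses are not known exactly. Their poses are not given: they have to be found in the camera images.
- tray: small open wooden tote tray, loose, 0.3 kg, with six stones in it. Origin under its middle on the underside, z up. Floor 6 mm thick. 42 mm walls on three sides: back (outer face x = 56 mm) and sides (outer faces y = +-70 mm, 8 mm thick, x = -96 to 54 mm). On the -x side no wall: from x = -50 mm the floor slopes up at 25 degrees, the pouring lip. A handle bar crosses above it along y
- tray_grip (a point): centre of the handle bar, in the tray's frame at x = -10, y = 0, z = 90 mm; axes as the tray's. The bar runs along y, 124 mm between flat uprights (30 mm wide in x, up to z = 106 mm); it is 16 mm thick in x and 28 mm high, so fingers closing along the tray's x grip its flat faces; 70 mm free from the bar down to the tray's floor
- tray_lip (a point): middle of the pouring edge, in the tray's frame at x = -95, y = 0, z = 26 mm. With the tray turned about the handle bar so that this edge goes down, the stones slide out over it, 124 mm wide; they start to go at a tilt of roughly 35 to 55 degrees, sliding and tumbling, and are all out by about 60 to 75 degrees
- pot: wide empty round terracotta plant pot, fixed; 220 mm across the rim, 110 mm high, walls 8 mm, mouth 204 mm across inside, inner floor 10 mm up and about 148 mm across. Origin at the centre of its underside, z up
- pot_mouth (a point): centre of the pot's mouth, level with the rim, 110 mm above its underside
- board: round wooden serving board lying flat, fixed, 210 mm across, 18 mm thick, empty. Origin at the centre of its underside
- board_top (a point): centre of the board's upper face, 18 mm above its underside
- stone0: grey chunky drainage stone, one of six alike, about 25 to 29 mm wide and 18 to 21 mm high, 25 g, starting in the tray; origin at the centre of the face it first lies on
- stone1: grey chunky drainage stone, one of six alike, about 25 to 29 mm wide and 18 to 21 mm high, 25 g, starting in the tray; origin at the centre of the face it first lies on
- stone2: grey chunky drainage stone, one of six alike, about 25 to 29 mm wide and 18 to 21 mm high, 25 g, starting in the tray; origin at the centre of the face it first lies on
- stone3: grey chunky drainage stone, one of six alike, about 25 to 29 mm wide and 18 to 21 mm high, 25 g, starting in the tray; origin at the centre of the face it first lies on
- stone4: grey chunky drainage stone, one of six alike, about 25 to 29 mm wide and 18 to 21 mm high, 25 g, starting in the tray; origin at the centre of the face it first lies on
- stone5: grey chunky drainage stone, one of six alike, about 25 to 29 mm wide and 18 to 21 mm high, 25 g, starting in the tray; origin at the centre of the face it first lies on
- cup: dark grey open ceramic cup, 82 mm across, 85 mm high, loose bystander; origin at the centre of its underside
- jug: dark grey ceramic jug with a cork stopper, 92 mm across, 100 mm high, loose bystander; origin at the centre of its underside
- trowel: small hand trowel lying flat, wooden handle and steel blade, about 245 mm long, 45 mm wide, 26 mm high, loose bystander; origin at its middle on the underside, x axis along it towards the blade tip
- candle: short amber glass candle jar with a cork cap, 64 mm across, 75 mm high, loose bystander; origin at the centre of its underside

How it is judged:
On the way, in this order (a step that is already met when the one before it is completed fails the run):
1. the tray is held tipped (over 30 degrees) above the pot (angle between tray's own z axis and vertical above 0.52 rad and horizontal distance between tray and pot below 0.22 m and height (world z) of tray above 0.1 m and contact force between the fingers and tray above 0.5 N), for 0.05 s.
2. all six stones are in the pot (z of each of stone0, stone1, stone2, stone3, stone4, stone5 in the frame of pot below 0.092 m and (horizontal distance between stone0 and pot below 0.08 m or (horizontal distance between stone0 and pot below 0.1 m and z of stone0 in the frame of pot above 0.03 m)) and (horizontal distance between stone1 and pot below 0.08 m or (horizontal distance between stone1 and pot below 0.1 m and z of stone1 in the frame of pot above 0.03 m)) and (horizontal distance between stone2 and pot below 0.08 m or (horizontal distance between stone2 and pot below 0.1 m and z of stone2 in the frame of pot above 0.03 m)) and (horizontal distance between stone3 and pot below 0.08 m or (horizontal distance between stone3 and pot below 0.1 m and z of stone3 in the frame of pot above 0.03 m)) and (horizontal distance between stone4 and pot below 0.08 m or (horizontal distance between stone4 and pot below 0.1 m and z of stone4 in the frame of pot above 0.03 m)) and (horizontal distance between stone5 and pot below 0.08 m or (horizontal distance between stone5 and pot below 0.1 m and z of stone5 in the frame of pot above 0.03 m))), for 0.2 s.
At the end, for the whole second after the job is handed in: All six stones lie at rest in the pot (origins within its walls: 80 mm of its axis, 100 mm if over 30 mm up; lower than 92 mm above its underside); the tray stands upright (within 0.1 rad), at rest on the board, origin within 50 mm of the board's centre and 5 mm of its top (all of step 2 and horizontal distance between tray and board below 0.05 m and angle between tray's own z axis and vertical below 0.1 rad and height (world z) of tray between 0.013 and 0.023 m and linear speed of tray below 0.02 m/s and linear speed of each of stone0, stone1, stone2, stone3, stone4, stone5 below 0.05 m/s); the robot touches nothing.
It fails at once if the tray is let go in the air (its underside more than 17 mm above the board's top, 35 mm above the table, with no finger on it) (height (world z) of tray above 0.035 m and contact force between the fingers and tray below 0.02 N and contact force between tray and board below 0.02 N).
It fails at once if the cup is moved by more than 40 mm (distance of cup from where it was at the start of the episode above 0.04 m).
It fails at once if the jug is moved by more than 40 mm (distance of jug from where it was at the start of the episode above 0.04 m).
It fails at once if the trowel is moved by more than 40 mm (distance of trowel from where it was at the start of the episode above 0.04 m).
It fails at once if the candle is moved by more than 40 mm (distance of candle from where it was at the start of the episode above 0.04 m).
It also fails if it takes over 64 s, if anything falls off the work surface, if the arm or the gripper's body presses on something with over 40 N, if the wrist force passes 120 N, or if a joint passes its speed limit or range.

## Working session

There is one attempt and no reset: what is moved stays moved. The work goes in short steps, Python scripts to look and compute and a shell command to move; the robot and the scene stay as the last step left them, time stands still between calls to the robot, and variables do not carry over. Pictures are saved under pics/ and viewed, at most 10 in all, crops included, and the job is handed in when it is done.

```bash
mkdir -p pics; cat > h.py <<'E'
import numpy as np, cv2
from scipy.spatial.transform import Rotation as R
from scipy.optimize import least_squares
from plant import get_state, viewer, sign_off, ctrl
def cam(c):
    p=viewer.camera_params(c); f=210/np.tan(np.radians(p['fov_y'])/2)
    return p,f,R.from_quat(p['attitude']).as_matrix(),np.array(p['xyz'])
def proj(c,X):
    p,f,M,t=cam(c); q=(np.atleast_2d(X)-t)@M
    return np.c_[p['cx']+f*q[:,0]/-q[:,2], p['cy']+f*-q[:,1]/-q[:,2]]
def ray(c,uv):
    p,f,M,t=cam(c); d=M@np.array([(uv[0]-p['cx'])/f,-(uv[1]-p['cy'])/f,-1]); return t,d/np.linalg.norm(d)
def onz(c,uv,z):
    t,d=ray(c,uv); return t+d*(z-t[2])/d[2]
def tri(uvs):
    A=np.zeros((3,3));b=np.zeros(3)
    for c,uv in uvs.items():
        t,d=ray(c,uv);P=np.eye(3)-np.outer(d,d);A+=P;b+=P@t
    return np.linalg.solve(A,b)
def pin(c,n):
    r=viewer.pinpoint(c,n)
    return (np.array(r[0]['xy'])*[560,420],r[0]['confidence']) if r else (None,0)
E
python3 - <<'E'
from h import *
print(viewer.camera_params('side'));print(viewer.camera_params('top'))
a=viewer.read_camera('side');b=viewer.read_camera('top')
cv2.imwrite('pics/s0.png',a);cv2.imwrite('pics/t0.png',b)
for n in ['tray_grip','tray_lip','tray','pot_mouth','board_top','cup','jug','trowel','candle']:
    u,c=pin('side',n);v,d=pin('top',n)
    print(n,u,round(c,2),v,round(d,2), tri({'side':u,'top':v}).round(3) if u is not None and v is not None else '')
s=get_state();print(s, ctrl.pinch_z, [x for x in dir(ctrl) if x[0]!='_'])
E
```

```text
{'fov_y': 55.055137835612705, 'cx': 277.8881019868175, 'cy': 214.94934718383965, 'xyz': array([-0.05827748, -0.59173921,  0.6591728 ]), 'attitude': array([ 0.4333848 , -0.18436297, -0.36177869,  0.80455211])}
{'fov_y': 48.71567534163365, 'cx': 277.71799610041785, 'cy': 211.0703642720162, 'xyz': array([ 0.51653929, -0.01503309,  1.13957047]), 'attitude': array([ 0.01793868, -0.00106609, -0.69772257,  0.71614265])}
tray_grip [278.6   215.586] 0.73 [286.72  199.416] 0.58 [ 0.572 -0.01   0.083]
tray_lip [258.72  251.706] 0.74 [288.008 240.408] 0.88 [ 0.48  -0.019  0.025]
tray [283.304 236.418] 0.84 [288.4   198.114] 0.74 [ 0.581 -0.015  0.014]
pot_mouth [167.328 173.082] 0.72 [123.984 240.618] 0.75 [0.476 0.34  0.125]
board_top [365.624 316.092] 0.82 [419.72  243.894] 0.69 [ 0.478 -0.332  0.022]
cup [256.48 312.9 ] 0.61 [338.184 289.296] 0.74 [ 0.358 -0.14  -0.007]
jug [169.176 211.89 ] 0.38 [189.224 126.714] 0.61 [ 0.617  0.304 -0.012]
trowel [386.512 242.718] 0.93 [379.12  135.912] 0.85 [ 0.738 -0.233  0.01 ]
candle [175.504 258.594] 0.86 [214.312 287.112] 0.8 [ 0.356  0.164 -0.019]
{'time': 1.0, 'qpos': array([ 1.04302791e+00,  2.86284182e-01,  1.57670282e+00,  1.25672460e-05,
        1.27857608e+00, -1.50018157e-01]), 'dq': array([ 2.21096230e-03,  4.99203007e-04, -3.16264253e-04,  7.89999062e-05,
       -8.09997959e-04,  1.91919946e-03]), 'joint_efforts': array([ 8.33349986e-04, -4.05978084e+01, -2.92942303e+01, -1.65852202e-04,
        6.55061722e-04,  2.33048013e-05]), 'eef_pos': array([0.24893707, 0.62741022, 0.2313339 ]), 'tcp_rot': array([ 1.87755925e-01,  9.82215716e-01,  1.59460733e-05, -7.59282573e-07]), 'contact_force': array([-0.35253599, -0.05272748, -0.72475993]), 'wrist_torque': array([-0.00214456, -0.03306069, -0.00231336]), 'finger_force': 0.0, 'opening': 0.9995275873373164} 0.0187 ['Unreachable', 'pinch_z']
```

View pics/s0.png

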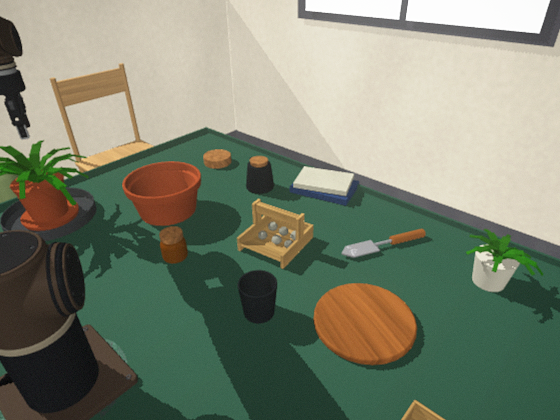

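View pics/t0.png

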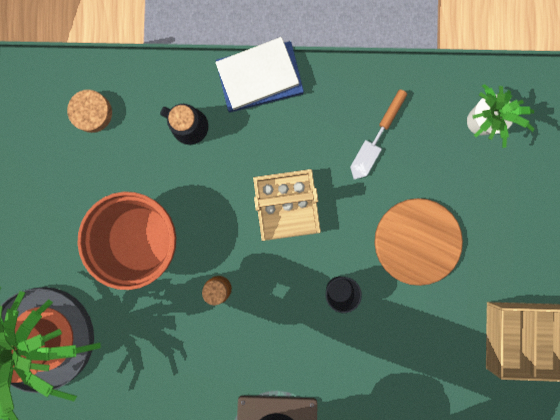

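```bash
python3 -m handwheel '[[[0.0854,0,0,-0.0417,0],[0.0854,0,0,-0.0417,0],[0.0854,0,0,-0.0417,0],[0.0854,0,0,-0.0417,0],[0.0854,0,0,-0.0417,0],[0.0854,0,0,-0.0417,0],[0.0854,0,0,-0.0417,0],[0.0854,0,0,-0.0417,0]]]' 40; python3 -c "
from h import *
s=get_state();print(s['qpos'].round(3),s['tcp_rot'].round(3))"
```

```text
time: 1.67
eef_pos: [0.2486, 0.6269, 0.567]
tcp_rot: [0.188, 0.982, 0.0, 0.0]
contact_force: [0.6, 1.2, 0.2]
opening: 0.998
finger_force: 0.0
[ 1.043  0.258  1.016  0.     1.867 -0.15 ] [0.188 0.982 0.    0.   ]
```

```bash
python3 -m handwheel '[[[0.0854,0,0.0417,0,0],[0.0854,0,0.0417,0,0],[0.0854,0,0.0417,0,0],[0.0854,0,0.0417,0,0],[0.0854,0,0.0417,0,0],[0.0854,0,0.0417,0,0],[0.0854,0,0.0417,0,0],[0.0854,0,0.0417,0,0],[0.0854,0,0.0417,0,0],[0.0854,0,0.0417,0,0]]]'; python3 -c "
from h import *
s=get_state();print(s['qpos'].round(3),s['tcp_rot'].round(3))"
```

```text
time: 2.5
eef_pos: [0.3376, 0.8497, 0.4799]
tcp_rot: [0.188, 0.981, 0.051, 0.01]
contact_force: [0.4, -0.3, -0.4]
opening: 0.998
finger_force: 0.0
[ 1.079  0.927  0.211  0.013  1.9   -0.11 ] [0.188 0.981 0.051 0.01 ]
```

```bash
cat > st.py <<'E'
from h import *
s=get_state();r=R.from_quat(s['tcp_rot']);z=r.apply([0,0,1])
print('t',round(s['time'],2),'q',s['qpos'].round(2),'p',s['eef_pos'].round(3),'z',z.round(3),'y',r.apply([0,1,0]).round(3),'tilt',np.degrees(np.arccos(-z[2])).round(1))
E
python3 -m handwheel '[[[0.0854,0,-0.0417,0,0],[0.0854,0,-0.0417,0,0],[0.0854,0,-0.0417,0,0],[0.0854,0,-0.0417,0,0],[0.0854,0,-0.0417,0,0],[0.0854,0,-0.0417,0,0],[0.0854,0,-0.0417,0,0],[0.0854,0,-0.0417,0,0]]]'; python3 st.py;python3 -m handwheel '[[[0.0854,0,-0.0417,0,0],[0.0854,0,-0.0417,0,0],[0.0854,0,-0.0417,0,0],[0.0854,0,-0.0417,0,0],[0.0854,0,-0.0417,0,0],[0.0854,0,-0.0417,0,0],[0.0854,0,-0.0417,0,0],[0.0854,0,-0.0417,0,0]]]'; python3 st.py
```

```text
time: 3.17
eef_pos: [0.2317, 0.5811, 0.4548]
tcp_rot: [0.187, 0.981, 0.052, 0.01]
contact_force: [-0.2, -1.0, 1.0]
opening: 1.004
finger_force: 0.0
t 3.17 q [ 1.02  0.04  1.46  0.02  1.54 -0.17] p [0.232 0.581 0.455] z [ 0.039  0.098 -0.994] y [0.367 0.924 0.105] tilt 6.0
time: 3.83
eef_pos: [0.1092, 0.2735, 0.4198]
tcp_rot: [0.187, 0.981, 0.052, 0.01]
contact_force: [0.0, -1.1, -0.0]
opening: 1.0
finger_force: 0.0
t 3.83 q [ 0.81 -0.78  2.12  0.04  1.71 -0.38] p [0.109 0.274 0.42 ] z [ 0.039  0.098 -0.994] y [0.366 0.925 0.105] tilt 6.0
```

```bash
python3 -m handwheel '[[[0.0854,-0.038,-0.015,0,0],[0.0854,-0.038,-0.015,0,0],[0.0854,-0.038,-0.015,0,0],[0.0854,-0.038,-0.015,0,0],[0.0854,-0.038,-0.015,0,0],[0.0854,-0.038,-0.015,0,0],[0.0854,-0.038,-0.015,0,0],[0.0854,-0.038,-0.015,0,0]]]' >/dev/null; python3 st.py;python3 -m handwheel '[[[0.0854,0.036,-0.021,0,0],[0.0854,0.036,-0.021,0,0],[0.0854,0.036,-0.021,0,0],[0.0854,0.036,-0.021,0,0],[0.0854,0.036,-0.021,0,0],[0.0854,0.036,-0.021,0,0]]]'; python3 st.py
```

```text
t 4.5 q [-0.22 -0.59  2.04  0.1   1.67 -1.4 ] p [0.348 0.052 0.408] z [ 0.041  0.097 -0.994] y [0.369 0.924 0.105] tilt 6.1
time: 5.0
eef_pos: [0.2184, 0.0175, 0.4274]
tcp_rot: [0.186, 0.981, 0.043, -0.028]
contact_force: [-0.4, -0.1, 0.1]
opening: 1.002
finger_force: 0.0
t 5.0 q [-0.49 -0.9   2.15  0.07  1.96 -1.66] p [0.218 0.018 0.427] z [-0.039  0.095 -0.995] y [0.367 0.927 0.074] tilt 5.9
```

```bash
python3 -m handwheel '[[[0.0854,-0.035,0.008,0.032,0],[0.0854,-0.035,0.008,0.032,0],[0.0854,-0.035,0.008,0.032,0],[0.0854,-0.035,0.008,0.032,0],[0.0854,-0.035,0.008,0.032,0],[0.0854,-0.035,0.008,0.032,0]]]' >/dev/null; python3 st.py;python3 -m handwheel '[[[0.0854,0.037,-0.015,0,0],[0.0854,0.037,-0.015,0,0],[0.0854,0.037,-0.015,0,0],[0.0854,0.037,-0.015,0,0],[0.0854,0.037,-0.015,0,0],[0.0854,0.037,-0.015,0,0]]]'; python3 st.py
```

```text
t 5.5 q [-0.29 -0.36  2.17  0.08  1.39 -1.51] p [0.398 0.006 0.251] z [-0.037  0.094 -0.995] y [0.366 0.927 0.075] tilt 5.8
time: 6.0
eef_pos: [0.2256, -0.0045, 0.2598]
tcp_rot: [0.185, 0.981, 0.042, -0.051]
contact_force: [0.2, 0.1, -0.4]
opening: 0.995
finger_force: 0.0
t 6.0 q [-0.54 -0.9   2.45  0.04  1.71 -1.73] p [ 0.226 -0.004  0.26 ] z [-0.085  0.101 -0.991] y [0.367 0.928 0.063] tilt 7.6
```

```bash
cat > wp.py <<'E'
# python3 wp.py x y z [x y z ...] : waypoints of the TCP -> rows x count in the tool's axes
import sys
from h import *
s=get_state();r=R.from_quat(s['tcp_rot']);p=s['eef_pos']
for w in np.array(sys.argv[1:],float).reshape(-1,3):
    d=r.inv().apply(w-p);n=int(np.ceil(max(np.linalg.norm(d)/0.0415,1)));print(n,'x',(d/n).round(4));p=w
E
python3 wp.py .25 .35 .45 0 .45 .5 -.35 .3 .5 -.6 .15 .5 -.8 .2 .5
```

```text
10 x [ 0.0127  0.035  -0.0155]
7 x [ 0.039   0.0006 -0.0026]
10 x [ 0.027  -0.0268  0.0015]
8 x [ 0.0222 -0.0289  0.0008]
5 x [ 0.0406 -0.0054  0.0044]
```

```bash
python3 -m handwheel '[[[0.0854,0.0127,0.035,-0.0155,0],[0.0854,0.0127,0.035,-0.0155,0],[0.0854,0.0127,0.035,-0.0155,0],[0.0854,0.0127,0.035,-0.0155,0],[0.0854,0.0127,0.035,-0.0155,0],[0.0854,0.0127,0.035,-0.0155,0],[0.0854,0.0127,0.035,-0.0155,0],[0.0854,0.0127,0.035,-0.0155,0],[0.0854,0.0127,0.035,-0.0155,0],[0.0854,0.0127,0.035,-0.0155,0]]]' >/dev/null; python3 st.py;python3 -m handwheel '[[[0.0854,0.039,0,-0.002,0],[0.0854,0.039,0,-0.002,0],[0.0854,0.039,0,-0.002,0],[0.0854,0.039,0,-0.002,0],[0.0854,0.039,0,-0.002,0],[0.0854,0.039,0,-0.002,0],[0.0854,0.039,0,-0.002,0]]]' >/dev/null; python3 st.py; python3 -m handwheel '[[[0.0854,0.027,-0.0268,0.0015,0],[0.0854,0.027,-0.0268,0.0015,0],[0.0854,0.027,-0.0268,0.0015,0],[0.0854,0.027,-0.0268,0.0015,0],[0.0854,0.027,-0.0268,0.0015,0],[0.0854,0.027,-0.0268,0.0015,0],[0.0854,0.027,-0.0268,0.0015,0],[0.0854,0.027,-0.0268,0.0015,0],[0.0854,0.027,-0.0268,0.0015,0],[0.0854,0.027,-0.0268,0.0015,0]]]'; python3 st.py; python3 wp.py -.6 .15 .5 -.8 .2 .5
```

```text
t 6.83 q [ 0.64 -0.37  1.82  0.13  1.69 -0.54] p [0.249 0.353 0.453] z [-0.079  0.101 -0.992] y [0.364 0.929 0.066] tilt 7.4
t 7.42 q [ 1.29 -0.36  1.74  0.11  1.69  0.11] p [-0.004  0.447  0.498] z [-0.081  0.104 -0.991] y [0.366 0.928 0.067] tilt 7.6
time: 8.25
eef_pos: [-0.3538, 0.2951, 0.4963]
tcp_rot: [0.184, 0.981, 0.043, -0.051]
contact_force: [-0.3, 1.0, 0.3]
opening: 0.999
finger_force: 0.0
t 8.25 q [ 2.22 -0.35  1.73  0.    1.62  1.02] p [-0.354  0.295  0.496] z [-0.085  0.103 -0.991] y [0.366 0.928 0.065] tilt 7.7
7 x [ 0.0253 -0.0321  0.0003]
5 x [ 0.0406 -0.0053  0.0044]
```

```bash
python3 -m handwheel '[[[0.0854,0.0253,-0.0321,0,0],[0.0854,0.0253,-0.0321,0,0],[0.0854,0.0253,-0.0321,0,0],[0.0854,0.0253,-0.0321,0,0],[0.0854,0.0253,-0.0321,0,0],[0.0854,0.0253,-0.0321,0,0],[0.0854,0.0253,-0.0321,0,0],[0.0854,0.0405,-0.0055,0.004,0],[0.0854,0.0405,-0.0055,0.004,0],[0.0854,0.0405,-0.0055,0.004,0],[0.0854,0.0405,-0.0055,0.004,0],[0.0854,0.0405,-0.0055,0.004,0]]]' ; python3 st.py; python3 -m handwheel '[[[0.0854,0.038,-0.014,0,0],[0.0854,0.038,-0.014,0,0],[0.0854,0.038,-0.014,0,0],[0.0854,0.038,-0.014,0,0],[0.0854,0.038,-0.014,0,0],[0.0854,0.038,-0.014,0,0]]]'; python3 st.py
```

```text
time: 9.25
eef_pos: [-0.7947, 0.2131, 0.503]
tcp_rot: [0.184, 0.981, 0.037, -0.052]
contact_force: [-0.4, 0.5, 1.1]
opening: 1.0
finger_force: 0.0
t 9.25 q [ 2.77  0.55  0.75 -0.06  1.72  1.56] p [-0.795  0.213  0.503] z [-0.088  0.092 -0.992] y [0.365 0.929 0.054] tilt 7.3
time: 9.75
eef_pos: [-0.9061, 0.2449, 0.4676]
tcp_rot: [0.182, 0.979, 0.022, -0.084]
contact_force: [1.4, 0.2, 1.5]
opening: 1.002
finger_force: 0.0
t 9.75 q [ 2.77  0.94  0.21 -0.01  1.81  1.57] p [-0.906  0.245  0.468] z [-0.157  0.073 -0.985] y [0.361 0.933 0.012] tilt 10.0
```

```bash
python3 -m handwheel '[[[0.0854,0.036,-0.021,0,0],[0.0854,0.036,-0.021,0,0],[0.0854,0.036,-0.021,0,0],[0.0854,0.036,-0.021,0,0],[0.0854,0.036,-0.021,0,0],[0.0854,0.036,-0.021,0,0],[0.0854,0.036,-0.021,0,0],[0.0854,0.036,-0.021,0,0]]]' ; python3 st.py
```

```text
time: 10.42
eef_pos: [-0.9695, 0.2438, 0.4397]
tcp_rot: [0.176, 0.969, -0.01, -0.172]
contact_force: [0.0, 0.1, 0.9]
opening: 0.998
finger_force: 0.0
t 10.42 q [2.77 0.99 0.21 0.08 1.61 1.58] p [-0.969  0.244  0.44 ] z [-0.337  0.04  -0.941] y [ 0.337  0.938 -0.08 ] tilt 19.8
```

```bash
python3 -m handwheel '[[[0.0854,0.036,-0.021,0,0],[0.0854,0.036,-0.021,0,0],[0.0854,0.036,-0.021,0,0],[0.0854,0.036,-0.021,0,0],[0.0854,0.036,-0.021,0,0],[0.0854,0.036,-0.021,0,0],[0.0854,0.036,-0.021,0,0],[0.0854,0.036,-0.021,0,0],[0.0854,0.036,-0.021,0,0],[0.0854,0.036,-0.021,0,0],[0.0854,0.036,-0.021,0,0],[0.0854,0.036,-0.021,0,0]]]' ; python3 st.py
```

```text
time: 11.42
eef_pos: [-1.0175, 0.2275, 0.4966]
tcp_rot: [0.164, 0.939, -0.056, -0.298]
contact_force: [-0.2, 0.2, -0.0]
opening: 0.998
finger_force: 0.0
t 11.42 q [2.77 0.96 0.21 0.22 1.4  1.57] p [-1.017  0.227  0.497] z [-0.578 -0.007 -0.816] y [ 0.274  0.94  -0.202] tilt 35.3
```

```bash
python3 - <<'E'
from h import *
# refine tray pose (z=0 on the table, yaw) : fit marks in both pictures
viewer.read_camera('side');viewer.read_camera('top')
P={'tray':[0,0,0],'tray_grip':[-.01,0,.09],'tray_lip':[-.095,0,.026]}
obs=[(c,n,pin(c,n)[0]) for c in('side','top') for n in P]
print([(c,n,None if u is None else u.round(1)) for c,n,u in obs])
def f(p):
    M=R.from_euler('z',p[2]).as_matrix()
    return np.concatenate([(proj(c,M@np.array(P[n])+[p[0],p[1],0])[0]-u) for c,n,u in obs if u is not None])
q=least_squares(f,[.58,-.012,0],loss='soft_l1');print(q.x,q.fun.round(1))
for c in('side','top'):
    m=viewer.outline_of(c,'tray')[0]['mask'];
    rect=cv2.minAreaRect(np.argwhere(m)[:,::-1].astype(np.float32));print(c,rect)
    if c=='top':
        e=viewer.read_camera(c); cv2.imwrite('pics/t1.png',cv2.resize(e[150:260,230:350],None,fx=5,fy=5,interpolation=cv2.INTER_CUBIC))
E
```

```text
[('side', 'tray', array([282.3, 241.1])), ('side', 'tray_grip', array([277.4, 212.3])), ('side', 'tray_lip', array([260.9, 250.3])), ('top', 'tray', array([284. , 199.5])), ('top', 'tray_grip', array([289.1, 199.6])), ('top', 'tray_lip', array([289.3, 238.1]))]
[ 0.57950099 -0.01116841  0.08460315] [-1.5 -0.9  0.6  1.7 -3.1  0.3  3.7 -1.5 -1.2  0.7  0.7 -1.1]
side ((275.5064392089844, 233.59573364257812), (68.41079711914062, 57.3844108581543), 22.71441078186035)
top ((286.3199768066406, 205.239990234375), (64.77098083496094, 62.79108428955078), 81.8698959350586)
```

```bash
python3 -m handwheel '[[[0.0854,0.015,-0.039,0,0],[0.0854,0.015,-0.039,0,0],[0.0854,0.015,-0.039,0,0],[0.0854,0.015,-0.039,0,0]]]' >/dev/null; python3 st.py
python3 - <<'E'
from h import *
e=viewer.read_camera('top').copy()
S=6;im=cv2.resize(e[150:250,230:340],None,fx=S,fy=S,interpolation=cv2.INTER_CUBIC)
def line(p,pts,col):
    M=R.from_euler('z',p[2]).as_matrix();q=proj('top',np.array(pts)@M.T+[p[0],p[1],0])
    q=((q-[230,150]+.5)*S).astype(int);cv2.polylines(im,[q],False,col,1)
for p,col in (([.5785,-.0125,.085],(255,0,0)),([.5785,-.0125,.14],(0,0,255))):
    line(p,[[-.096,.07,.042],[.054,.07,.042],[.054,-.07,.042],[-.096,-.07,.042]],col)
    line(p,[[-.018,.07,.104],[-.018,-.07,.104],[-.002,-.07,.104],[-.002,.07,.104],[-.018,.07,.104]],col)
cv2.imwrite('pics/t2.png',im)
E
```

```text
t 12.3 q [2.77 0.92 0.21 0.3  1.4  1.57] p [-1.011  0.204  0.541] z [-0.623 -0.074 -0.779] y [ 0.224  0.937 -0.268] tilt 38.8
```

View pics/t2.png

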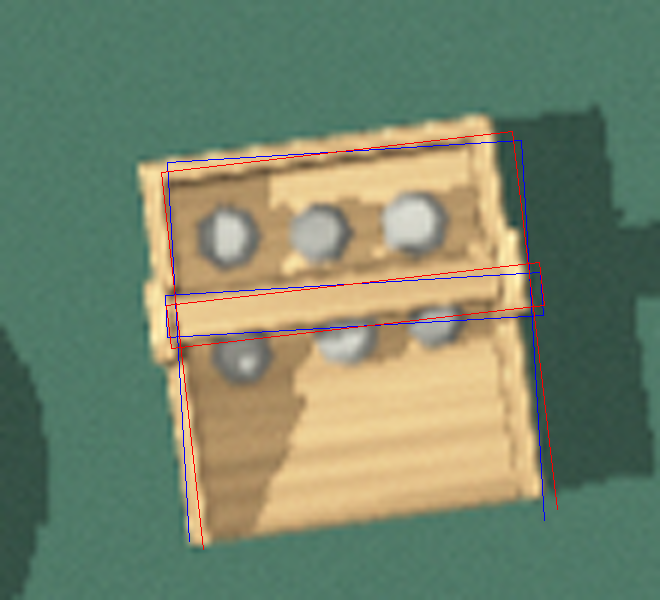

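```bash
python3 - <<'E'
from h import *
c=np.array([[140,165],[490,118],[540,497],[192,545]])/6+[229.5,149.5]
T=np.array([[.054,.07,.042],[.054,-.07,.042],[-.096,-.07,.042],[-.096,.07,.042]])
def f(p): return (proj('top',T@R.from_euler('z',p[2]).as_matrix().T+[p[0],p[1],0])-c).ravel()
q=least_squares(f,[.58,-.005,.15]);p=q.x;print(p,q.fun.round(1))
# side check: points to compare with network
M=R.from_euler('z',p[2]).as_matrix()
print('side',proj('side',np.array([[0,0,0],[-.01,0,.09],[-.095,0,.026]])@M.T+[p[0],p[1],0]).round(1))
s=get_state();r=R.from_quat(s['tcp_rot']);a=r.apply([0,0,1])
for k in range(-100,101):
    y=(r*R.from_euler('z',k,degrees=True)).apply([0,1,0])
    if abs(y[2])<.006: print('spin',k,y.round(3))
g=M@[0,.066,.054]+[p[0],p[1],0]; print('grasp TCP',(g+.0187*a).round(4),'pre',(g-.11*a).round(4))
# side crop with overlay
e=viewer.read_camera('side').copy();S=5;im=cv2.resize(e[185:275,225:330],None,fx=S,fy=S,interpolation=cv2.INTER_CUBIC)
for L in (T[[3,0,1,2]],np.array([[-.018,.062,.104],[-.018,-.062,.104],[-.018,-.062,.076],[-.018,.062,.076],[-.018,.062,.104]]),np.array([[-.025,.07,.042],[-.025,.07,.106],[.005,.07,.106],[.005,.07,.042]])):
    k=((proj('side',L@M.T+[p[0],p[1],0])-[225,185]+.5)*S).astype(int);cv2.polylines(im,[k],False,(255,0,0),1)
cv2.imwrite('pics/s1.png',im)
E
python3 wp.py -.62 .3 .5 -.45 .5 .5 .05 .6 .5 .45 .45 .5 .68 .09 .3
```

```text
[ 0.58216035 -0.00479298  0.16001496] [-0.1  0.3  0.1  0.2  0.4 -0.2 -0.4 -0.3]
side [[279.7 238.8]
 [277.1 212.7]
 [259.1 250. ]]
spin -25 [-0.115  0.993 -0.002]
grasp TCP [0.5599 0.059  0.0395] pre [0.6404 0.0685 0.1394]
10 x [-0.0284  0.0189 -0.0217]
7 x [-0.0085  0.0322 -0.0172]
13 x [-0.0262  0.0158 -0.0246]
11 x [-0.0319 -0.0047 -0.0217]
12 x [-0.034  -0.0194  0.0032]
```

View pics/s1.png

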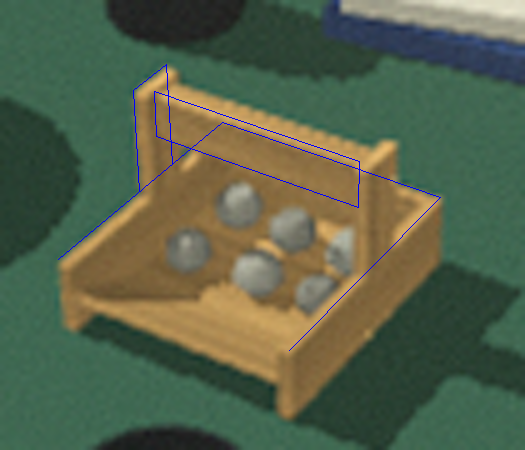

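```bash
python3 -m handwheel '[[[0.0854,0,0,-0.04,-6.25],[0.0854,0,0,-0.04,-6.25],[0.0854,0,0,-0.04,-6.25],[0.0854,0,0,-0.04,-6.25]]]' >/dev/null; python3 st.py;python3 wp.py -.62 .3 .5 -.45 .5 .5 .05 .6 .5 .45 .45 .5 .68 .09 .3
```

```text
t 12.73 q [2.71 0.7  0.32 0.33 1.52 1.11] p [-0.911  0.216  0.665] z [-0.621 -0.072 -0.781] y [-0.117  0.993  0.001] tilt 38.7
9 x [-0.0374  0.0054 -0.0064]
7 x [-0.0215  0.0255 -0.0171]
13 x [-0.0305  0.0031 -0.0244]
11 x [-0.0269 -0.0178 -0.0216]
12 x [-0.0225 -0.0321  0.0033]
```

```bash
python3 -m handwheel '[[[0.0854,-0.0374,0.0054,-0.0064,0],[0.0854,-0.0374,0.0054,-0.0064,0],[0.0854,-0.0374,0.0054,-0.0064,0],[0.0854,-0.0374,0.0054,-0.0064,0],[0.0854,-0.0374,0.0054,-0.0064,0],[0.0854,-0.0374,0.0054,-0.0064,0],[0.0854,-0.0374,0.0054,-0.0064,0]]]' >/dev/null; python3 st.py
python3 -m handwheel '[[[0.0854,-0.0215,0.0255,-0.0171,0],[0.0854,-0.0215,0.0255,-0.0171,0],[0.0854,-0.0215,0.0255,-0.0171,0],[0.0854,-0.0215,0.0255,-0.0171,0],[0.0854,-0.0215,0.0255,-0.0171,0],[0.0854,-0.0215,0.0255,-0.0171,0],[0.0854,-0.0215,0.0255,-0.0171,0]]]' >/dev/null; python3 st.py
python3 -m handwheel '[[[0.0854,-0.0305,0.0031,-0.0244,0],[0.0854,-0.0305,0.0031,-0.0244,0],[0.0854,-0.0305,0.0031,-0.0244,0],[0.0854,-0.0305,0.0031,-0.0244,0],[0.0854,-0.0305,0.0031,-0.0244,0],[0.0854,-0.0305,0.0031,-0.0244,0]]]' >/dev/null; python3 st.py; python3 wp.py  .05 .6 .5 .45 .45 .5 .68 .09 .3
```

```text
t 13.32 q [2.48 0.09 1.34 0.48 1.23 0.75] p [-0.7    0.277  0.545] z [-0.621 -0.072 -0.78 ] y [-0.114  0.994 -0.001] tilt 38.7
t 13.9 q [2.06 0.1  1.34 0.63 1.45 0.38] p [-0.53   0.477  0.545] z [-0.621 -0.071 -0.781] y [-0.113  0.994 -0.001] tilt 38.7
t 14.4 q [ 1.65 -0.05  1.48  0.68  1.7   0.06] p [-0.299  0.521  0.545] z [-0.62  -0.071 -0.781] y [-0.114  0.994 -0.   ] tilt 38.6
9 x [-0.034   0.0043 -0.0208]
11 x [-0.027  -0.0177 -0.0216]
12 x [-0.0226 -0.032   0.0033]
```

```bash
python3 -m handwheel '[[[0.0854,-0.034,0.0043,-0.0208,0],[0.0854,-0.034,0.0043,-0.0208,0],[0.0854,-0.034,0.0043,-0.0208,0],[0.0854,-0.034,0.0043,-0.0208,0],[0.0854,-0.034,0.0043,-0.0208,0],[0.0854,-0.034,0.0043,-0.0208,0],[0.0854,-0.034,0.0043,-0.0208,0],[0.0854,-0.034,0.0043,-0.0208,0]]]' >/dev/null; python3 st.py
python3 -m handwheel '[[[0.06,-0.027,-0.0177,-0.0216,0],[0.06,-0.027,-0.0177,-0.0216,0],[0.06,-0.027,-0.0177,-0.0216,0],[0.06,-0.027,-0.0177,-0.0216,0],[0.06,-0.027,-0.0177,-0.0216,0],[0.06,-0.027,-0.0177,-0.0216,0],[0.06,-0.027,-0.0177,-0.0216,0],[0.06,-0.027,-0.0177,-0.0216,0],[0.06,-0.027,-0.0177,-0.0216,0],[0.06,-0.027,-0.0177,-0.0216,0],[0.06,-0.027,-0.0177,-0.0216,0]]]' >/dev/null; python3 st.py;  python3 wp.py .68 .09 .3 .6404 .0685 .1394
```

```text
t 15.07 q [ 1.14  0.11  1.39  0.61  1.96 -0.4 ] p [0.011 0.591 0.505] z [-0.62  -0.071 -0.782] y [-0.113  0.994 -0.001] tilt 38.6
t 15.98 q [ 0.54  0.34  1.12  0.35  2.28 -1.  ] p [0.411 0.44  0.506] z [-0.619 -0.072 -0.782] y [-0.113  0.994 -0.002] tilt 38.5
12 x [-0.0256 -0.0315  0.0016]
5 x [-0.0135 -0.0033  0.0303]
```

```bash
python3 -m handwheel '[[[0.05,-0.0256,-0.0315,0.0016,0],[0.05,-0.0256,-0.0315,0.0016,0],[0.05,-0.0256,-0.0315,0.0016,0],[0.05,-0.0256,-0.0315,0.0016,0],[0.05,-0.0256,-0.0315,0.0016,0],[0.05,-0.0256,-0.0315,0.0016,0],[0.05,-0.0256,-0.0315,0.0016,0],[0.05,-0.0256,-0.0315,0.0016,0],[0.05,-0.0256,-0.0315,0.0016,0],[0.05,-0.0256,-0.0315,0.0016,0],[0.05,-0.0256,-0.0315,0.0016,0],[0.05,-0.0256,-0.0315,0.0016,0]]]' >/dev/null; python3 -m handwheel '[[[0.05,-0.0135,-0.0033,0.03,0],[0.05,-0.0135,-0.0033,0.03,0],[0.05,-0.0135,-0.0033,0.03,0],[0.05,-0.0135,-0.0033,0.03,0],[0.05,-0.0135,-0.0033,0.03,0],[0.05,0,0,0,0]]]' ; python3 st.py;  python3 wp.py .5599 .059 .0395
python3 - <<'E'
from h import *
a=viewer.read_camera('side');b=viewer.read_camera('top')
cv2.imwrite('pics/m1.png',np.hstack([cv2.resize(a[100:290,190:390],(400,380)),cv2.resize(b[120:280,220:388],(400,380))]))
E
```

```text
time: 17.48
eef_pos: [0.6358, 0.0685, 0.1324]
tcp_rot: [-0.053, 0.94, -0.019, -0.336]
contact_force: [-0.5, 1.5, -2.3]
opening: 0.589
finger_force: 0.0
t 17.48 q [-0.02  0.68  1.32 -0.09  1.82 -1.69] p [0.636 0.068 0.132] z [-0.63  -0.072 -0.773] y [-0.113  0.994 -0.001] tilt 39.3
3 x [ 0.0001 -0.0003  0.0401]
```

View pics/m1.png

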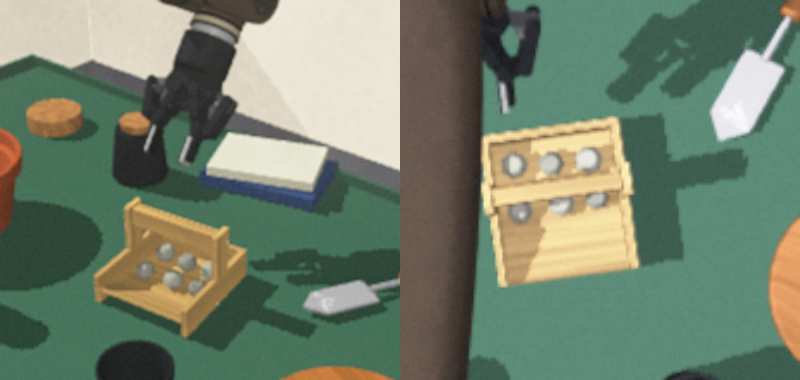

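```bash
python3 -m handwheel '[[[0.05,0,0,0.03,0],[0.05,0,0,0.03,0],[0.05,0,0,0.02,0],[0.05,0,0,0.01,0],[0.05,0,0,0,0]]]' ; python3 wp.py .5599 .059 .0395
python3 - <<'E'
from h import *
a=viewer.read_camera('side')
cv2.imwrite('pics/m2.png',cv2.resize(a[150:280,220:340],(720,780))[:600])
E
```

```text
time: 18.0
eef_pos: [0.5843, 0.0627, 0.0703]
tcp_rot: [-0.053, 0.942, -0.02, -0.33]
contact_force: [-0.1, 0.1, -0.5]
opening: 0.587
finger_force: 0.0
1 x [ 0.0001 -0.0009  0.0395]
```

View pics/m2.png

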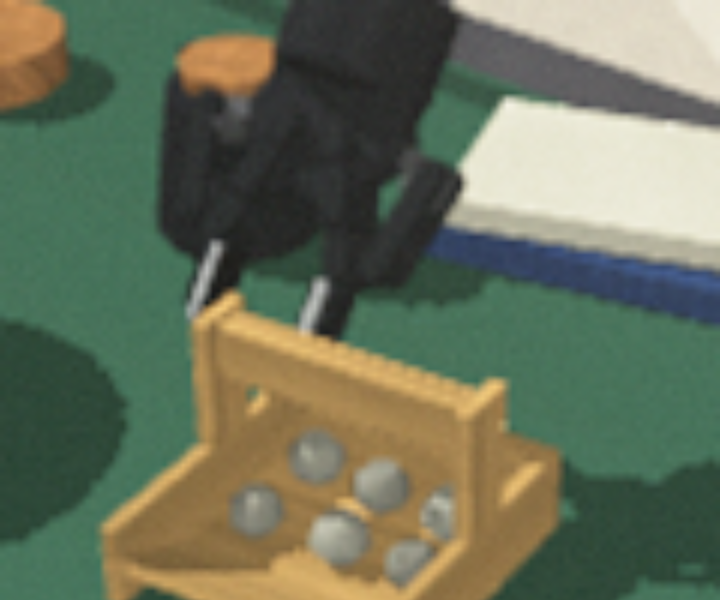

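```bash
python3 -m handwheel '[[[0.05,0,0,0.02,0],[0.05,0,0,0.019,0],[0.05,0,0,0,0]]]' ; python3 -m handwheel '[[[0.01,0,0,0,0],[0.0,0,0,0,0],[0.0,0,0,0,0],[0.0,0,0,0,0],[0.0,0,0,0,0],[0.0,0,0,0,0],[0,0,0,0,0],[0,0,0,0,0]]]' 70; python3 st.py
python3 - <<'E'
from h import *
a=viewer.read_camera('side');b=viewer.read_camera('top')
cv2.imwrite('pics/m3.png',np.hstack([cv2.resize(a[170:280,230:330],(400,440)),cv2.resize(b[140:250,240:340],(400,440))]))
E
```

```text
time: 18.3
eef_pos: [0.5597, 0.0598, 0.0389]
tcp_rot: [-0.053, 0.942, -0.02, -0.331]
contact_force: [0.4, -0.1, -0.1]
opening: 0.586
finger_force: 0.0
time: 18.97
eef_pos: [0.5627, 0.0593, 0.0411]
tcp_rot: [-0.053, 0.943, -0.02, -0.328]
contact_force: [4.6, -1.3, 5.0]
opening: 0.076
finger_force: 68.8
t 18.97 q [-0.03  0.64  1.57 -0.09  1.6  -1.69] p [0.563 0.059 0.041] z [-0.616 -0.073 -0.785] y [-0.114  0.994 -0.004] tilt 38.3
```

View pics/m3.png

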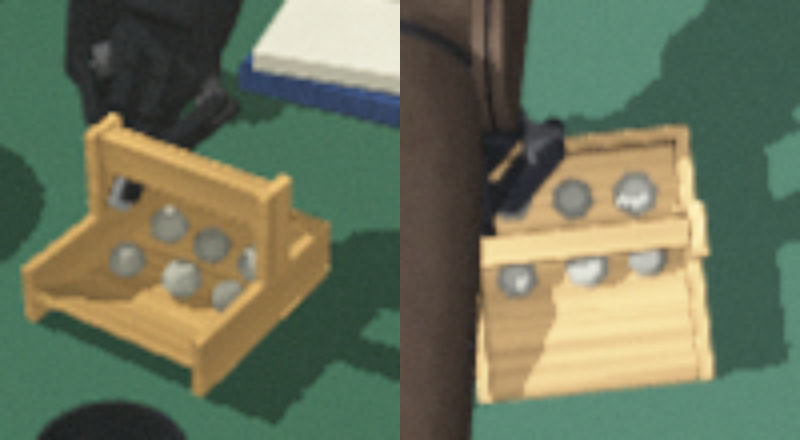

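```bash
python3 -m handwheel '[[[0,0.009,0,-0.012,0],[0,0.0186,0,-0.0236,0],[0,0.0186,0,-0.0236,0],[0,0.0186,0,-0.0236,0],[0,0.0186,0,-0.0236,0],[0,0.0186,0,-0.0236,0],[0,0.0186,0,-0.0236,0],[0,0,0,0,0]]]' 100; python3 st.py
cat > plan.py <<'E'
from h import *
s=get_state();R0=R.from_quat([-0.053,0.943,-0.02,-0.328]);p0=np.array([.5627,.0593,.0411])
Tm=R.from_euler('z',.15);t0=np.array([.582,-.005,0.0])
Rt=R0.inv()*Tm;tt=R0.inv().apply(t0-p0)     # tray in tool
B=np.array([[x,y,z] for x in(-.096,.056) for y in(-.07,.07) for z in(0,.042)]+[[-.025,y,.106] for y in(-.07,.07)]+[[.005,y,.106] for y in(-.07,.07)])
pot=np.array([.476,.340])
def pose(ph,off,zmin=None,xy=pot):
    Rw=R0*R.from_euler('z',ph,degrees=True);Tr=Rw*Rt
    e=tt+Rt.apply([-.095,off,.026]); d=Rw.apply(e)
    pts=Rw.apply(tt+Rt.apply(B)); lowest=pts[:,2].min()
    z=(zmin-lowest)
    return Rw,np.r_[xy-d[:2],z],Tr
E
python3 - <<'E'
from plan import *
for ph in range(0,181,20):
    off=0
    Rw,p,Tr=pose(ph,off,.135);g=Tr.inv().apply([0,0,-1])
    c=[(Rw.apply(tt+Rt.apply([-.095,y,.026]))+p).round(3) for y in(.062,-.062)]
    print(ph,'tcp',p.round(3),'g',g.round(2),'tilt',np.degrees(np.arccos(-g[2])).round(),'corners',c[0],c[1])
E
```

```text
time: 19.73
eef_pos: [0.5636, 0.0608, 0.2403]
tcp_rot: [-0.053, 0.944, -0.02, -0.326]
contact_force: [2.1, -0.7, -2.4]
opening: 0.07
finger_force: 97.5
t 19.73 q [-0.03  0.42  1.49 -0.1   1.89 -1.71] p [0.564 0.061 0.24 ] z [-0.613 -0.072 -0.787] y [-0.113  0.994 -0.003] tilt 38.1
0 tcp [0.551 0.418 0.176] g [-0. -0. -1.] tilt nan corners [0.467 0.401 0.161] [0.485 0.279 0.161]
20 tcp [0.569 0.397 0.178] g [-0.02  0.21 -0.98] tilt 12.0 corners [0.484 0.4   0.162] [0.468 0.28  0.189]
40 tcp [0.581 0.37  0.183] g [-0.1   0.4  -0.91] tilt 25.0 corners [0.5   0.392 0.162] [0.452 0.288 0.212]
60 tcp [0.585 0.339 0.19 ] g [-0.23  0.55 -0.81] tilt 36.0 corners [0.513 0.377 0.161] [0.439 0.303 0.228]
80 tcp [0.581 0.309 0.198] g [-0.38  0.62 -0.68] tilt 47.0 corners [0.521 0.358 0.158] [0.431 0.322 0.235]
100 tcp [0.569 0.283 0.207] g [-0.55  0.63 -0.55] tilt 57.0 corners [0.524 0.336 0.155] [0.428 0.344 0.233]
120 tcp [0.55  0.265 0.216] g [-0.71  0.56 -0.42] tilt 65.0 corners [0.521 0.316 0.151] [0.431 0.364 0.221]
140 tcp [0.527 0.256 0.223] g [-0.85  0.43 -0.32] tilt 71.0 corners [0.513 0.298 0.148] [0.439 0.382 0.201]
160 tcp [0.503 0.258 0.227] g [-0.94  0.24 -0.25] tilt 75.0 corners [0.5   0.285 0.144] [0.452 0.395 0.175]
180 tcp [0.48  0.271 0.229] g [-0.97  0.03 -0.23] tilt 77.0 corners [0.484 0.279 0.142] [0.468 0.401 0.146]<stdin>:6: RuntimeWarning: invalid value encountered in arccos
```

```bash
cat >> plan.py <<'E'
def rows(seq,p):   # seq of (phi,target TCP, R at start of row)
    cur=R.from_quat(s['tcp_rot']);last=None
    for dphi,tgt in seq:
        d=cur.inv().apply(tgt-p);print(np.r_[d.round(4),dphi],'' if np.linalg.norm(d)<.0415 else '!!');cur=cur*R.from_euler('z',dphi,degrees=True);p=tgt
E
python3 - <<'E'
from plan import *
p=s['eef_pos'];end=pose(50,.03,.15)[1];print(end)
seq=[(5.0,p+(end-p)*k/10) for k in range(1,11)];rows(seq,p)
E
```

```text
[0.56947304 0.33266325 0.20082308]
[-5.3e-03  2.7e-02  8.0e-04  5.0e+00] 
[-2.90e-03  2.73e-02  8.00e-04  5.00e+00] 
[-5.00e-04  2.75e-02  8.00e-04  5.00e+00] 
[1.90e-03 2.74e-02 8.00e-04 5.00e+00] 
[4.30e-03 2.71e-02 8.00e-04 5.00e+00] 
[6.60e-03 2.67e-02 8.00e-04 5.00e+00] 
[8.9e-03 2.6e-02 8.0e-04 5.0e+00] 
[1.11e-02 2.51e-02 8.00e-04 5.00e+00] 
[1.33e-02 2.40e-02 8.00e-04 5.00e+00] 
[1.53e-02 2.28e-02 8.00e-04 5.00e+00]
```

```bash
python3 -m handwheel '[[[0,-0.0053,0.027,0.0008,5],[0,-0.0029,0.0273,0.0008,5],[0,-0.0005,0.0275,0.0008,5],[0,0.0019,0.0274,0.0008,5],[0,0.0043,0.0271,0.0008,5],[0,0.0066,0.0267,0.0008,5],[0,0.0089,0.026,0.0008,5],[0,0.0111,0.0251,0.0008,5],[0,0.0133,0.024,0.0008,5],[0,0.0153,0.0228,0.0008,5],[0,0,0,0,0]]]'; python3 st.py
python3 - <<'E'
from plan import *
a=viewer.read_camera('side');b=viewer.read_camera('top')
cv2.imwrite('pics/p1.png',np.hstack([cv2.resize(a[50:280,60:310],(400,368)),cv2.resize(b[90:320,50:300],(400,368))]))
p=s['eef_pos'];seq=[]
for k in range(1,21):
    ph=50+6.5*k;off=.03*np.clip((160-ph)/50,0,1);seq.append((6.5,pose(ph,off,.15-.012*min(k/8,1))[1]))
rows(seq,p);print(seq[-1])
E
```

```text
time: 20.65
eef_pos: [0.5646, 0.337, 0.1891]
tcp_rot: [0.349, 0.876, -0.158, -0.292]
contact_force: [-0.5, 0.5, -5.3]
opening: 0.07
finger_force: 97.9
t 20.65 q [ 0.33  0.64  1.28  0.14  1.89 -0.48] p [0.565 0.337 0.189] z [-0.623 -0.073 -0.779] y [ 0.519  0.706 -0.482] tilt 38.8
[-5.60e-03 -1.25e-02 -1.13e-02  6.50e+00] 
[-4.4e-03 -6.2e-03  8.0e-04  6.5e+00] 
[-4.5e-03 -5.9e-03  1.0e-03  6.5e+00] 
[-4.5e-03 -5.7e-03  1.3e-03  6.5e+00] 
[-4.4e-03 -5.5e-03  1.6e-03  6.5e+00] 
[-4.3e-03 -5.2e-03  1.8e-03  6.5e+00] 
[-4.1e-03 -5.0e-03  2.1e-03  6.5e+00] 
[-3.9e-03 -4.8e-03  2.3e-03  6.5e+00] 
[-3.9e-03 -5.6e-03  1.4e-03  6.5e+00] 
[-4.3e-03 -3.5e-03  3.0e-04  6.5e+00] 
[-4.7e-03 -2.7e-03  2.0e-04  6.5e+00] 
[-5.0e-03 -2.4e-03  7.0e-04  6.5e+00] 
[-5.2e-03 -2.2e-03  1.1e-03  6.5e+00] 
[-5.3e-03 -2.0e-03  1.6e-03  6.5e+00] 
[-5.3e-03 -1.9e-03  2.1e-03  6.5e+00] 
[-5.3e-03 -1.8e-03  2.6e-03  6.5e+00] 
[-5.2e-03 -2.1e-03  3.1e-03  6.5e+00] 
[-4.5e-03 -5.7e-03  4.0e-03  6.5e+00] 
[-4.4e-03 -6.1e-03  4.0e-03  6.5e+00] 
[-4.4e-03 -6.4e-03  3.9e-03  6.5e+00] 
(6.5, array([0.47970357, 0.27071439, 0.23171506]))
```

View pics/p1.png

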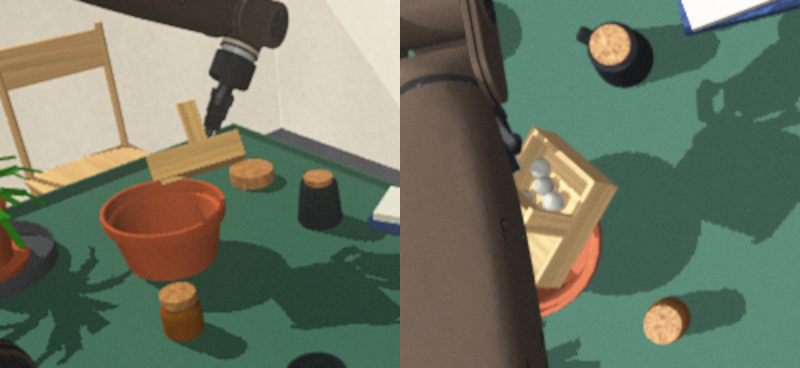

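```bash
python3 -m handwheel '[[[0,-0.0056,-0.0125,-0.0113,6.5],[0,-0.0044,-0.0062,0.0008,6.5],[0,-0.0045,-0.0059,0.001,6.5],[0,-0.0045,-0.0057,0.0013,6.5],[0,-0.0044,-0.0055,0.0016,6.5],[0,-0.0043,-0.0052,0.0018,6.5],[0,-0.0041,-0.005,0.0021,6.5],[0,-0.0039,-0.0048,0.0023,6.5],[0,-0.0039,-0.0056,0.0014,6.5],[0,-0.0043,-0.0035,0.0003,6.5]]]'; python3 st.py; python3 -m handwheel '[[[0,-0.0047,-0.0027,0.0002,6.5],[0,-0.005,-0.0024,0.0007,6.5],[0,-0.0052,-0.0022,0.0011,6.5],[0,-0.0053,-0.002,0.0016,6.5],[0,-0.0053,-0.0019,0.0021,6.5],[0,-0.0053,-0.0018,0.0026,6.5],[0,-0.0052,-0.0021,0.0031,6.5],[0,-0.0045,-0.0057,0.004,6.5],[0,-0.0044,-0.0061,0.004,6.5],[0,-0.0044,-0.0064,0.0039,6.5],[0,0,0,0,0],[0,0,0,0,0]]]'; python3 st.py
python3 - <<'E'
from plan import *
a=viewer.read_camera('side');b=viewer.read_camera('top')
cv2.imwrite('pics/p2.png',np.hstack([cv2.resize(a[50:280,60:310],(400,368)),cv2.resize(b[90:320,50:300],(400,368))]))
print(pose(180,0,.138)[1])
for c in('side','top'): print(c,[(np.array(r['extent']).round(3),round(r['confidence'],2)) for r in viewer.look_for(c,'stone0')])
E
```

```text
time: 21.58
eef_pos: [0.5367, 0.2705, 0.2206]
tcp_rot: [0.768, 0.548, -0.291, -0.16]
contact_force: [0.4, -0.3, -4.4]
opening: 0.07
finger_force: 98.0
t 21.58 q [0.26 0.5  1.42 0.09 1.89 0.59] p [0.537 0.27  0.221] z [-0.621 -0.074 -0.78 ] y [ 0.749 -0.348 -0.564] tilt 38.7
time: 22.58
eef_pos: [0.4818, 0.2649, 0.236]
tcp_rot: [0.942, 0.054, -0.331, 0.02]
contact_force: [-0.2, -0.7, -3.3]
opening: 0.067
finger_force: 98.2
t 22.58 q [0.27 0.37 1.56 0.1  1.88 1.73] p [0.482 0.265 0.236] z [-0.621 -0.074 -0.78 ] y [ 0.115 -0.993  0.002] tilt 38.7
[0.47970357 0.27071439 0.23171506]
side [(array([0.286, 0.449, 0.016, 0.011]), 0.36)]
top [(array([0.283, 0.566, 0.02 , 0.017]), 0.61)]
```

View pics/p2.png

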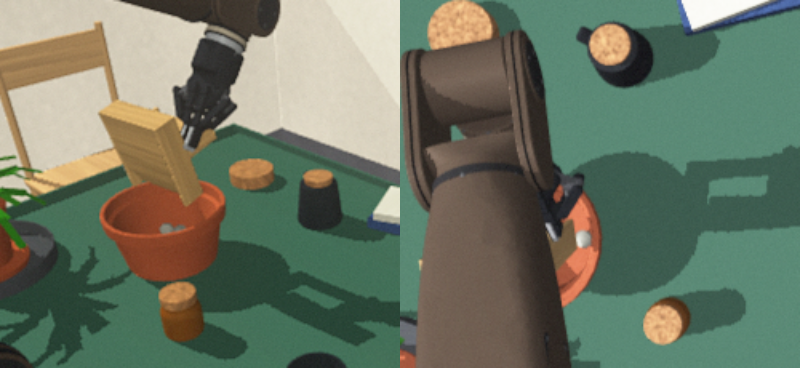

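```bash
python3 -m handwheel '[[[0,0,0.012,0,0],[0,0,-0.012,0,0],[0,0,0.012,0,0],[0,0,-0.012,0,0],[0,0,0,0,0],[0,-0.0188,0,-0.0234,0],[0,-0.0188,0,-0.0234,0],[0,-0.0188,0,-0.0234,0],[0,0,0,0,0]]]' >/dev/null; python3 st.py; python3 -m handwheel '[[[0,0,0,0,-7],[0,0,0,0,-7],[0,0,0,0,-7],[0,0,0,0,-7],[0,0,0,0,-7],[0,0,0,0,-7],[0,0,0,0,-7],[0,0,0,0,-7],[0,0,0,0,-7],[0,0,0,0,-7],[0,0,0,0,-7],[0,0,0,0,-7]]]'>/dev/null; python3 -m handwheel '[[[0,0,0,0,-7],[0,0,0,0,-7],[0,0,0,0,-7],[0,0,0,0,-7],[0,0,0,0,-7],[0,0,0,0,-7],[0,0,0,0,-7],[0,0,0,0,-7],[0,0,0,0,-7],[0,0,0,0,-7],[0,0,0,0,-7],[0,0,0,0,-7]]]' >/dev/null;python3 -m handwheel '[[[0,0,0,0,-6],[0,0,0,0,-6],[0,0,0,0,0]]]'; python3 st.py
python3 wp.py .56 .06 .30 .5 -.26 .3
```

```text
t 23.53 q [0.27 0.3  1.47 0.11 2.03 1.75] p [0.484 0.267 0.334] z [-0.612 -0.07  -0.788] y [ 0.114 -0.993 -0.   ] tilt 38.0
time: 25.78
eef_pos: [0.4818, 0.2663, 0.3255]
tcp_rot: [-0.055, 0.942, -0.019, -0.331]
contact_force: [0.6, -0.8, -2.9]
opening: 0.07
finger_force: 98.5
t 25.78 q [ 0.27  0.31  1.48  0.11  2.02 -1.4 ] p [0.482 0.266 0.325] z [-0.621 -0.072 -0.78 ] y [-0.116  0.993  0.   ] tilt 38.7
6 x [-0.0096 -0.0357 -0.0023]
8 x [ 0.0094 -0.0389  0.0075]
```

```bash
python3 -m handwheel '[[[0,-0.0096,-0.0357,-0.0023,0],[0,-0.0096,-0.0357,-0.0023,0],[0,-0.0096,-0.0357,-0.0023,0],[0,-0.0096,-0.0357,-0.0023,0],[0,-0.0096,-0.0357,-0.0023,0],[0,-0.0096,-0.0357,-0.0023,0]]]' >/dev/null;  python3 -m handwheel '[[[0,0.0094,-0.0389,0.0075,0],[0,0.0094,-0.0389,0.0075,0],[0,0.0094,-0.0389,0.0075,0],[0,0.0094,-0.0389,0.0075,0],[0,0.0094,-0.0389,0.0075,0],[0,0.0094,-0.0389,0.0075,0],[0,0.0094,-0.0389,0.0075,0],[0,0.0094,-0.0389,0.0075,0],[0,0,0,0,0]]]'
python3 st.py
python3 - <<'E'
from plan import *
a=viewer.read_camera('side');b=viewer.read_camera('top')
cv2.imwrite('pics/q1.png',np.hstack([cv2.resize(a[140:400,240:500],(400,400)),cv2.resize(b[180:300,64:184],(400,400),interpolation=cv2.INTER_CUBIC)]))
for c in('side','top'):
  print(c,[((np.array(r['extent'])[:2]+np.array(r['extent'])[2:]/2)*[560,420],round(r['confidence'],2),onz(c,(np.array(r['extent'])[:2]+np.array(r['extent'])[2:]/2)*[560,420],.02).round(3)) for r in viewer.look_for(c,'stone0')])
u,_=pin('side','board_top');v,_=pin('top','board_top');bt=tri({'side':u,'top':v});print(u,v,bt,onz('top',v,.018),onz('side',u,.018))
m=viewer.outline_of('top','board')
for r in m[:1]:
    ys,xs=np.nonzero(r['mask']);print('board mask',r['extent'],onz('top',((xs.min()+xs.max())/2,(ys.min()+ys.max())/2),.018))
m=viewer.outline_of('top','pot')
for r in m[:1]:
    ys,xs=np.nonzero(r['mask']);print('pot mask',onz('top',((xs.min()+xs.max())/2,(ys.min()+ys.max())/2),.105))
for c in('side','top'):
  for n in ('tray','tray_grip','tray_lip'): print(c,n,pin(c,n))
# predicted tray pose
Rw=R.from_quat(s['tcp_rot']);print('pred tray',(Rw.apply(tt)+s['eef_pos']).round(4),(Rw*Rt).as_rotvec().round(3))
E
```

```text
time: 27.03
eef_pos: [0.497, -0.2669, 0.302]
tcp_rot: [-0.049, 0.942, -0.02, -0.331]
contact_force: [0.6, -0.4, -3.0]
opening: 0.065
finger_force: 98.6
t 27.03 q [-0.51  0.33  1.5  -0.39  1.87 -2.19] p [ 0.497 -0.267  0.302] z [-0.622 -0.07  -0.78 ] y [-0.105  0.994 -0.006] tilt 38.7
side [(array([164.78 , 192.801]), 0.38, array([0.504, 0.409, 0.02 ]))]
top [(array([126.168, 223.209]), 0.48, array([0.507, 0.38 , 0.02 ])), (array([142.856, 239.295]), 0.44, array([0.469, 0.338, 0.02 ])), (array([123.032, 250.404]), 0.4, array([0.441, 0.385, 0.02 ])), (array([165.368, 238.812]), 0.4, array([0.472, 0.283, 0.02 ]))]Traceback (most recent call last):
  File "<stdin>", line 6, in <module>
  File "h.py", line 18, in tri
    t,d=ray(c,uv);P=np.eye(3)-np.outer(d,d);A+=P;b+=P@t
        ~~~^^^^^^
  File "h.py", line 12, in ray
    p,f,M,t=cam(c); d=M@np.array([(uv[0]-p['cx'])/f,-(uv[1]-p['cy'])/f,-1]); return t,d/np.linalg.norm(d)
                                   ~~^^^
TypeError: 'NoneType' object is not subscriptable
```

View pics/q1.png

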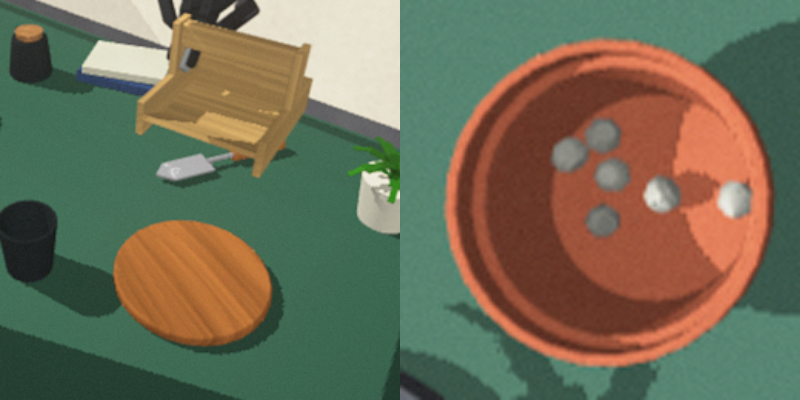

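```bash
python3 - <<'E'
from plan import *
im=cv2.imread('pics/t0.png');hsv=cv2.cvtColor(im,cv2.COLOR_BGR2HSV)
m=((hsv[...,0]<22)&(hsv[...,1]>120)&(hsv[...,2]>80)).astype(np.uint8);m[:, :370]=0;m[:, 470:]=0;m[:190]=0;m[295:]=0
ys,xs=np.nonzero(m);u=((xs.min()+xs.max())/2,(ys.min()+ys.max())/2);b=onz('top',u,.018);print(u,len(xs),b)
Rw=R.from_quat(s['tcp_rot']);tr=Rw.apply(tt)+s['eef_pos'];print('tray',tr.round(4),(Rw*Rt).as_rotvec().round(3))
viewer.read_camera('side')
for n,o in (('tray',[0,0,0]),('tray_grip',[-.01,0,.09]),('tray_lip',[-.095,0,.026])): print(n,pin('side',n),proj('side',tr+(Rw*Rt).apply(o)).round(1))
d=np.r_[b[:2],.018]-tr;print('delta',d)
for z in (.05,.0):
    e=d+[0,0,z];print(z,Rw.inv().apply(e).round(4))
print('up10mm',Rw.inv().apply([0,0,.01]).round(4))
E
```

```text
(np.float64(418.0), np.float64(241.5)) 5922 [ 0.48202856 -0.32619647  0.018     ]
tray [ 0.5188 -0.3234  0.2613] [0.001 0.005 0.152]
tray (array([388.808, 213.612]), 0.73) [[386.  209.1]]
tray_grip (array([388.192, 165.9  ]), 0.91) [[391.2 166.3]]
tray_lip (array([361.48 , 224.784]), 0.61) [[366.5 222.7]]
delta [-0.03678812 -0.00275412 -0.24331796]
0.05 [-0.0919  0.0018  0.174 ]
0.0 [-0.1232  0.0019  0.213 ]
up10mm [ 0.0062 -0.     -0.0078]
```

```bash
python3 -m handwheel '[[[0,-0.0153,0.0003,0.029,0],[0,-0.0153,0.0003,0.029,0],[0,-0.0153,0.0003,0.029,0],[0,-0.0153,0.0003,0.029,0],[0,-0.0153,0.0003,0.029,0],[0,-0.0153,0.0003,0.029,0],[0,-0.0062,0,0.0078,0],[0,-0.0062,0,0.0078,0],[0,-0.0062,0,0.0078,0],[0,0,0,0,0],[0,0,0,0,0]]]'; python3 - <<'E'
from plan import *
Rw=R.from_quat(s['tcp_rot']);tr=Rw.apply(tt)+s['eef_pos'];print('tray',tr.round(4),(Rw*Rt).as_rotvec().round(3))
E
```

```text
time: 28.45
eef_pos: [0.4635, -0.2641, 0.0809]
tcp_rot: [-0.053, 0.942, -0.021, -0.33]
contact_force: [-0.3, -0.1, -3.7]
opening: 0.067
finger_force: 98.6
tray [ 0.4827 -0.3284  0.0399] [-0.001  0.003  0.151]
```

Predicted underside is 22 mm above the board top; lower gently, watching the force.

```bash
python3 -m handwheel '[[[0,-0.0031,0,0.0039,0],[0,-0.0031,0,0.0039,0],[0,-0.0031,0,0.0039,0],[0,0,0,0,0]]]'; python3 -m handwheel '[[[0,-0.0012,0,0.0016,0],[0,-0.0012,0,0.0016,0],[0,0,0,0,0]]]'; python3 -m handwheel '[[[0,-0.0012,0,0.0016,0],[0,0,0,0,0]]]'
```

```text
time: 28.78
eef_pos: [0.4619, -0.2634, 0.0639]
tcp_rot: [-0.053, 0.942, -0.02, -0.331]
contact_force: [-1.0, -1.7, -4.3]
opening: 0.068
finger_force: 98.6
time: 29.03
eef_pos: [0.462, -0.2636, 0.0604]
tcp_rot: [-0.053, 0.942, -0.02, -0.33]
contact_force: [-1.0, 0.5, -3.6]
opening: 0.068
finger_force: 98.7
time: 29.2
eef_pos: [0.4623, -0.2639, 0.0593]
tcp_rot: [-0.053, 0.942, -0.02, -0.33]
contact_force: [-0.8, 0.4, -2.5]
opening: 0.071
finger_force: 98.7
```

```bash
python3 -m handwheel '[[[0,-0.0012,0,0.0016,0],[0,0,0,0,0],[0,0,0,0,0]]]'; python3 -m handwheel '[[[0,-0.0009,0,0.0012,0],[0,0,0,0,0],[0,0,0,0,0]]]' 50
```

```text
time: 29.45
eef_pos: [0.4622, -0.2639, 0.0592]
tcp_rot: [-0.053, 0.942, -0.02, -0.331]
contact_force: [-2.7, 2.1, 6.4]
opening: 0.072
finger_force: 99.1
time: 29.7
eef_pos: [0.4622, -0.264, 0.0592]
tcp_rot: [-0.052, 0.942, -0.02, -0.332]
contact_force: [-2.4, 2.5, 10.6]
opening: 0.067
finger_force: 99.5
```

```bash
python3 -m handwheel '[[[0.012,0,0,0,0],[0.02,0,0,0,0],[0.03,0,0,0,0],[0.045,0,0,0,0],[0.045,0,0,0,0],[0.045,0,0,0,0]]]'; python3 -m handwheel '[[[0.045,0,0,-0.01,0],[0.045,0,0,-0.02,0],[0.045,0,0,-0.03,0],[0.045,0,0,-0.03,0],[0.045,0,0,-0.03,0],[0.045,0,0,-0.03,0],[0.045,0,0,-0.03,0],[0.045,0,0,-0.03,0],[0.045,0,0,0,0],[0.045,0,0,0,0]]]'
python3 - <<'E'
from h import *
viewer.read_camera('side');viewer.read_camera('top')
P={'tray':[0,0,0],'tray_grip':[-.01,0,.09],'tray_lip':[-.095,0,.026]}
for n,o in P.items():
    u,_=pin('side',n);v,_=pin('top',n)
    x=R.from_euler('z',.15).apply(o)+[.482,-.327,.018]
    print(n,u,v,tri({'side':u,'top':v}).round(3) if u is not None and v is not None else '','expected',x.round(3))
for n in ['cup','jug','trowel','candle']: print(n,pin('top',n),pin('side',n))
E
python3 st.py
```

```text
time: 30.2
eef_pos: [0.462, -0.2638, 0.0551]
tcp_rot: [-0.053, 0.942, -0.02, -0.33]
contact_force: [-0.1, 0.2, 0.2]
opening: 0.532
finger_force: 0.0
time: 31.03
eef_pos: [0.5939, -0.2485, 0.2216]
tcp_rot: [-0.053, 0.943, -0.021, -0.328]
contact_force: [0.2, 0.4, -0.5]
opening: 0.531
finger_force: 0.0
tray [364.  319.2] [419.384 243.39 ] [ 0.478 -0.332  0.013] expected [ 0.482 -0.327  0.018]
tray_grip [364.    288.204] None  expected [ 0.472 -0.328  0.108]
tray_lip [342.104 341.418] [424.424 286.482] [ 0.38  -0.339  0.041] expected [ 0.388 -0.341  0.044]
cup (None, 0) (array([257.32 , 313.488]), 0.72)
jug (array([191.016, 124.32 ]), 0.7) (array([262.304, 186.606]), 0.8)
trowel (array([377.104, 134.82 ]), 0.44) (array([382.984, 247.8  ]), 0.77)
candle (None, 0) (array([174.384, 254.604]), 0.64)
t 31.83 q [-0.43  0.57  1.32 -0.34  1.83 -2.1 ] p [ 0.592 -0.248  0.219] z [-0.62  -0.073 -0.781] y [-0.114  0.994 -0.003] tilt 38.6
```

The tray stands on the middle of the board, the bystanders have not moved, and the gripper is clear.

```bash
python3 -c "
from plant import sign_off
print(sign_off())"
```

```text
the job is handed in; nothing more can be done
None
```

I handed the job in at about 32 s: all six stones lie in the pot, the emptied tray stands on the middle of the board, and the other things are where they were. The tray was lifted by one upright of its handle, because the moves could not tip it about the bar; the verdict itself was not shown.

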